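Chuck the grease gun and draw its follower rod to the ring

ROBOT

A 7-joint arm with a two-finger parallel gripper is mounted at the origin on the work surface. World frame = base frame: x ahead of the robot, y to its left, z up, the work surface at z = 0. Lengths are in m, angles in rad, forces in N, time in s.
With the tool pointing down it reaches from about 0.4 to 0.875 m from the base axis. Payload 19.3 kg.
Tool frame: the origin (TCP) lies between the finger pads; the fingertips stand 11 mm ahead of it and the grasp point (between the pads) lies 8 mm behind it; y points along the fingers, z is the direction in which the jaws open and shut, and the axes are right-handed (so a half turn about y gives the same grasp; the last joint's range is limited). The gripper opens to 85 mm and grips with 20 to 120 N. Pads are 22 mm wide; open, the fingers measure 114 mm over their backs; the gripper's body (76 mm by 85 mm) begins 54 mm behind the grasp point. The pads swing forward as they close: fully open they stand 13 mm farther back than shut.
Start: joints at [-1.205, 0.521, -0.036, 1.599, 0.021, 1.021, -0.113], TCP at [0.264, 0.567, 0.221] pointing down, gripper open.
Joint ranges: [-2.91, 2.91], [-0.3, 2.13], [-1.5, 1.42], [0.17, 2.43], [-1.26, 4.41], [0.16, 1.93], [-2.52, 2.52]. Speed limits (rad/s): [1.89, 1.89, 2.39, 2.39, 3.01, 3.01, 3.01].

INTERFACE

Orientations are given as a 3x3 rotation matrix whose columns are the frame's x, y, z axes.
In Python, from cell import manip gives the robot as it stands.
- The arm moves only by the tool servo_tool, never from a script. Its argument "rows" is a list of rows, each a list of 2 entries, a list of its own where there are three numbers: the shift along the tool's x, y, z in mm, then the turn, a rotation vector about the tool's x, y, z in degrees. A call has 1 to 8 rows; each row is the pose to reach, as a shift and turn from the pose commanded when the call began, along the tool's axes at that moment; what a row does not reach only later rows make up. A row lasts 1/8 s, in which the tool goes at most 62.5 mm and 10.7 degrees, less where a joint would pass 70% of its speed; a pose out of reach is approached as far as the arm can. A call with a gripper value outside its range is refused whole. "jaw" is the finger opening in mm, from 0 to 85.4, set as the call begins (left out, the last holds). The fingers move at their own pace and stop on an object; "squeeze" is the grip in N (left out, the last holds). Time passes only in rows, so rows that repeat a pose let the fingers close. It gives the time, the measured TCP pose, the force and the opening at its end, in the units of the state.
- manip.get_obs(): the state, without advancing time (a new reading comes with each control period).
- manip.capture(name): name is "side" or "top" or "wrist"; returns the picture (420x560x3 uint8, blue, green, red); there is no depth.
- manip.camera_model(name): a dict with "intrinsics" (3x3 intrinsics, pixels), "extrinsics" (4x4, takes a point from world to camera coordinates). Camera axes: x right, y down, z forward; pixel columns grow to the right and rows downward; lengths in m; the calibration is good to about 2 mm. A picture is of the moment at which its call begins: read the wrist's pose just before it. camera_model takes no time and is no camera call; for the wrist camera it gives the pose at the moment of the call.
- manip.finish_job(): hands the job in, once; it reports no verdict.
The state is a dict: "time_s": time; "joint_pos": joint angles; "qd": joint speeds; "tau": joint torques, N m; "position": TCP position; "ee_rot": TCP orientation; "contact_force": force on the tool from outside, world axes, zero at the start; "wrist_torque": the same for the moment, N m; "width": opening from 0.0 (shut) to 1.0 (fully open).
Only numpy, scipy, OpenCV 4.12 (cv2) and the standard library are available. Lean on these libraries where they do the work, as an engineer would, in place of code of your own. Each camera call takes 0.05 s, during which the arm holds its last target.

TASK

The mini grease gun stands spout-down and loose in the open bench chuck: swing the chuck's red-tipped tommy bar clockwise (seen from above) until all three jaws are tight on the spout. Then take the black T-handle on top, draw the spring-loaded follower rod straight up until the red ring on the rod is level with the top of the brass gland nut, and finish still holding the handle there, so that the cartridge can be changed. The gun must stay upright in the chuck, and the other things on the bench are to be left alone.

Things in the scene. Friction and masses are not known exactly. Their poses are not given: they have to be found in the camera images.
- chuck: grey-steel three-jaw self-centring bench chuck, 100 mm in diameter, standing axis-up on a grey 150 x 130 x 8 mm base plate that is bolted to the bench. Origin: on the chuck's axis at the bench top; z up. The top face is 54 mm up; the open jaws stand on it to 75 mm. The turning ring with the tommy bar is 21 to 45 mm up.
- bar_grip (a point): where to push the tommy bar: middle of its red sleeve (14 mm thick, 49 mm long), 135 mm from the chuck's axis, 34 mm above the bench. The bar is straight, level and radial, 10 mm thick where bare, its tip 168 mm from the axis; it swings about the chuck's axis. Closed fingertips can push it sideways.
- scroll_ring (a joint): angle of the chuck's ring and tommy bar, rad; grows as the bar swings clockwise seen from above, closing all three jaws (7.5 mm per rad). Starts at 0 to 0.2. Stiff: 0.45 N m, 3 to 4 N at the red sleeve; stays where it is left. The jaws meet the spout at about 0.8; then a push of 8 to 12 N at the sleeve makes them tight. End stop 1.15.
- jaw_1: first steel jaw of the chuck, moved by the ring; origin on the chuck's axis at the top face before the jaw moves; slides towards the axis
- jaw_2: second steel jaw, as jaw_1, 120 degrees round
- jaw_3: third steel jaw, as jaw_1, 240 degrees round
- grease_gun: mini lever grease gun, 0.5 to 0.8 kg, standing loose, spout down, in the chuck's bore. Origin: on its axis at the spout's lower end, 34 mm above the bench; z up its axis. Diameters (mm) upward: coupler 18 to height 18, steel spout 13 to 50, head 42 to 88, blue barrel 38 to 178, cap 43 to 190, brass gland nut 18 to 195. Folded lever on its +x side, 38 mm out, up to 170.
- gland_top (a point): centre of the top of the brass gland nut, where the follower rod comes out, 195 mm above the gun's origin
- follower_rod (a joint): how far the follower rod is drawn out of the gun along its axis, m; 0 = fully home (start). A spring draws it back: 5 N at 0, plus 1 N for each 10 mm. The 6 mm wide red ring on the 7 mm rod is hidden in the barrel at the start; its middle is level with the top of the gland nut at 0.070. Hard stop at 0.095.
- t_handle: black T-handle on top of the follower rod: a level round bar 11 mm thick and 70 mm long along its own y axis. Origin at the bar's middle, on the gun's axis, 27 mm above gland_top when the rod is home (256 mm above the bench); it moves with the rod.
- bulb_box: silver spare-bulb box 46 x 46 x 80 mm, upright; origin at the middle of its underside; leave alone
- tyre_gauge: chrome dial tyre gauge lying flat, dial 54 mm across, 20 mm high, stem 70 mm along its +x; origin under the dial; leave alone
- fuse_puller: black plastic fuse puller 68 x 22 x 9 mm lying flat; origin under its middle; leave alone
- multi_tool: folded steel multi-tool 104 x 33 x 18 mm lying flat; origin under its middle; leave alone
- jar: glass jar with a metal lid, 70 mm in diameter, 92 mm high; origin at the middle of its underside; leave alone
- cartridge: fresh grease cartridge, white and orange tube 37 mm in diameter, 104 mm high, upright; origin at the middle of its underside; leave alone
- spanner: steel spanner 170 mm long lying flat along its own x; origin under its middle; leave alone

How it is judged:
On the way, in this order (a step that is already met when the one before it is completed fails the run):
1. the chuck's three jaws are tight on the grease gun's spout, the rod still home (contact force between each of jaw_1, jaw_2, jaw_3 and grease_gun above 4 N and value of joint scroll_ring above 0.7 rad and value of joint follower_rod below 0.02 m), for 0.2 s.
2. the follower rod is drawn out by its handle so that the red ring is level with the top of the gland nut (within 7 mm) (value of joint follower_rod between 0.063 and 0.077 m and contact force between the fingers and t_handle above 2 N), for 0.3 s.
At the end, for the whole second after the job is handed in: The fingers hold the T-handle (over 2 N), the follower rod at rest 70 mm out within 7 mm (red ring level with the gland nut's top); all three jaws press on the spout (over 3 N each); the gun upright within 0.08 rad and within 6 mm of where it stood; the arm clear of the chuck (all of step 2 and velocity of joint follower_rod between -0.01 and 0.01 m/s and contact force between each of jaw_1, jaw_2, jaw_3 and grease_gun above 3 N and value of joint scroll_ring above 0.7 rad and angle between grease_gun's own z axis and vertical below 0.08 rad and distance of grease_gun from where it was at the start of the episode below 0.006 m and contact force between the arm and chuck below 0.5 N); the arm keeps its last pose, push and grip.
It fails at once if the grease gun is tipped or pulled out of the chuck (angle between grease_gun's own z axis and vertical above 0.25 rad or distance of grease_gun from where it was at the start of the episode above 0.02 m).
It fails at once if another thing on the bench is pushed more than 20 mm or knocked over (distance of any of bulb_box, jar, cartridge, tyre_gauge, fuse_puller, multi_tool, spanner from where it was at the start of the episode above 0.02 m or angle between any of bulb_box, jar, cartridge's own z axis and vertical above 0.5 rad).
It also fails if it takes over 58 s, if anything falls off the work surface, if the arm or the gripper's body presses on something with over 40 N, if the wrist force passes 120 N, or if a joint passes its speed limit or range.

## Working session

There is one attempt and no reset: what is moved stays moved. The work goes in short steps, Python scripts to look and compute and a tool call to move; the robot and the scene stay as the last step left them, time stands still between calls to the robot, and variables do not carry over. Pictures are saved under pics/ and viewed, and the job is handed in when it is done.

Besides the shell and the picture viewer there is one more tool, called after "Emit:" as name([rows], argument=value, ...), one row to a line, values as JSON. servo_tool: Moves the arm, as the interface text tells. Its arguments: {"type":"object","properties":{"rows":{"type":"array"},"jaw":{"type":"number"},"squeeze":{"type":"number"}},"required":["rows"]}

```bash
mkdir -p pics
python3 - <<'E'
from cell import manip
import cv2,numpy as np
o=manip.get_obs();print({k:np.round(v,3).tolist() for k,v in o.items()})
for n in ["side","top","wrist"]:
    m=manip.camera_model(n);print(n,np.round(m["intrinsics"],1).tolist(),np.round(m["extrinsics"],3).tolist())
    cv2.imwrite(f"pics/a_{n}.png",manip.capture(n))
E
```

```text
{'time_s': 0.0, 'joint_pos': [-1.205, 0.522, -0.036, 1.6, 0.021, 1.021, -0.113], 'qd': [0.001, -0.001, -0.001, -0.0, -0.0, -0.0, -0.0], 'tau': [0.0, -92.709, 1.98, -36.995, 0.018, 0.008, 0.0], 'position': [0.264, 0.566, 0.221], 'ee_rot': [[0.907, -0.0, 0.422], [-0.422, -0.001, 0.907], [0.0, -1.0, -0.001]], 'contact_force': [0.452, -0.446, 0.314], 'wrist_torque': [-0.017, 0.01, -0.021], 'width': 1.002}
side [[380.2, 0.0, 275.7], [0.0, 380.2, 208.2], [0.0, 0.0, 1.0]] [[0.94, -0.34, 0.006, -0.568], [-0.236, -0.665, -0.709, 0.232], [0.245, 0.665, -0.706, 1.251], [0.0, 0.0, 0.0, 1.0]]
top [[380.6, 0.0, 277.8], [0.0, 380.6, 209.8], [0.0, 0.0, 1.0]] [[0.016, -1.0, -0.0, -0.05], [-0.985, -0.016, -0.169, 0.579], [0.169, 0.003, -0.986, 1.04], [0.0, 0.0, 0.0, 1.0]]
wrist [[372.7, 0.0, 277.5], [0.0, 372.7, 212.9], [0.0, 0.0, 1.0]] [[0.423, 0.906, -0.0, -0.625], [0.873, -0.407, 0.27, -0.035], [0.244, -0.114, -0.963, 0.378], [0.0, 0.0, 0.0, 1.0]]
```

View pics/a_side.png

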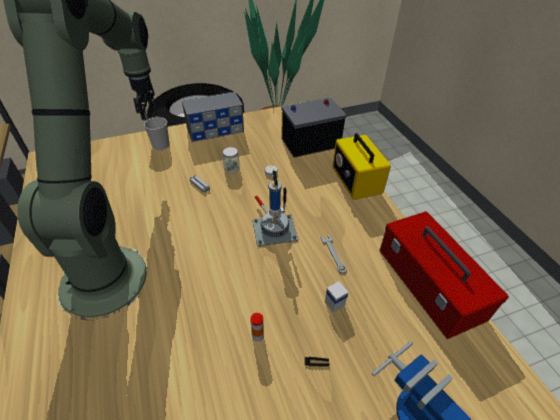

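View pics/a_top.png

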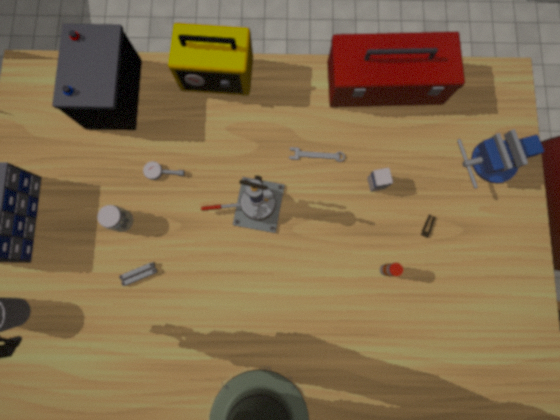

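View pics/a_wrist.png

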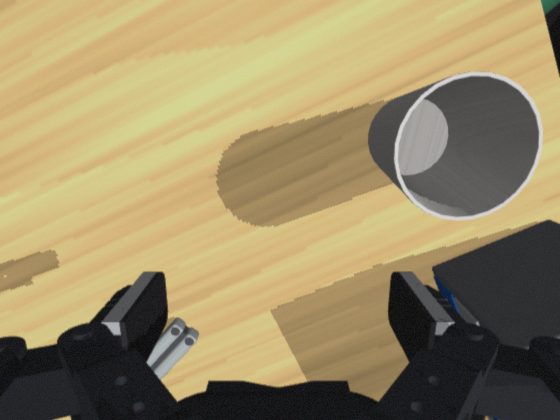

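```bash
cat > h.py <<'E'
import cv2,numpy as np
from cell import manip
def ray(n,uv,z,m=None):
    m=m or manip.camera_model(n);K=np.array(m["intrinsics"]);E=np.array(m["extrinsics"])
    R,t=E[:3,:3],E[:3,3];c=-R.T@t;d=R.T@np.linalg.inv(K)@np.array([uv[0],uv[1],1.])
    return c+d*(z-c[2])/d[2]
def proj(n,p,m=None):
    m=m or manip.camera_model(n);K=np.array(m["intrinsics"]);E=np.array(m["extrinsics"])
    q=K@(E[:3,:3]@np.array(p)+E[:3,3]);return q[:2]/q[2]
def redmask(im):
    b,g,r=[im[...,i].astype(int) for i in range(3)]
    return ((r>110)&(r>2.2*g)&(r>2.2*b)).astype(np.uint8)
E
python3 - <<'E'
from h import *
for n,(x0,y0,x1,y1) in {"top":(190,160,300,240),"side":(240,160,310,250)}.items():
    im=cv2.imread(f"pics/a_{n}.png");c=im[y0:y1,x0:x1]
    cv2.imwrite(f"pics/b_{n}.png",cv2.resize(c,None,fx=6.5,fy=6.5,interpolation=cv2.INTER_NEAREST))
    m=redmask(c);k,l,s,ce=cv2.connectedComponentsWithStats(m)
    for i in range(1,k):
        if s[i,4]>8:
            uv=ce[i]+[x0,y0];print(n,s[i]+[x0,y0,0,0,0],uv,ray(n,uv,.034).round(4))
E
```

```text
top [202 206  18   4  47] [210.53191489 207.25531915] [0.5865 0.1549 0.034 ]
side [255 196   7   9  24] [258.375      200.16666667] [0.5874 0.1516 0.034 ]
```

Run:
```python
import cv2
for n in("top","side"): print(cv2.imread(f"pics/b_{n}.png").shape)
```

```text
(520, 715, 3)
(585, 455, 3)
```

View pics/b_top.png

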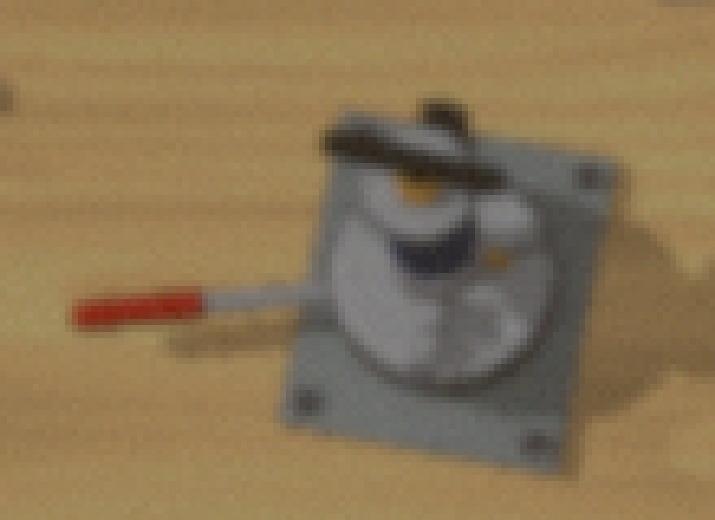

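View pics/b_side.png

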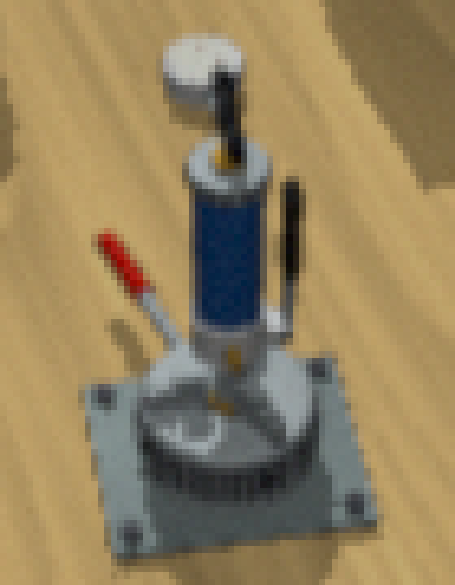

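Run:
```python
from h import *
f=lambda x,y:(190+x/6.5,160+y/6.5)
g=lambda x,y:(240+x/6.5,160+y/6.5)
P=[ray("top",f(*p),.008) for p in[(340,108),(620,160),(572,475),(282,425)]]
print(np.round(P,4),np.mean(P,0)); 
print("sides",[np.linalg.norm(P[i]-P[i-1]).round(3) for i in range(4)])
a=ray("top",f(322,140),.256);b=ray("top",f(508,181),.256);print("handle",a,b,(a+b)/2,np.linalg.norm(a-b),np.degrees(np.arctan2(*(a-b)[1::-1])))
a=ray("side",g(222,68),.256);b=ray("side",g(236,160),.256);print("handle side",a,b,(a+b)/2)
a=ray("top",f(72,315),.034);b=ray("top",f(203,304),.034);print("sleeve",a,b,(a+b)/2)
print("cap side c",ray("side",g(228,168),.224))
# other objects
for n,uv,z in[("multi",(140,274),.01),("jar",(113,215),.09),("gaugedial",(152,171),.02),("gauge stem end",(184,173),.01),("spanL",(292,154),.005),("spanR",(343,157),.005),("bulb",(380,176),.08)]: print(n,ray("top",uv,z).round(3))
```

```text
[[ 0.6864  0.068   0.008 ]
 [ 0.6637 -0.0623  0.008 ]
 [ 0.517  -0.0424  0.008 ]
 [ 0.5378  0.0897  0.008 ]] [0.60123123 0.01322546 0.008     ]
sides [np.float64(0.15), np.float64(0.132), np.float64(0.148), np.float64(0.134)]
handle [0.60972227 0.04918595 0.256     ] [ 0.59564206 -0.01812217  0.256     ] [0.60268216 0.01553189 0.256     ] 0.06876507272216038 78.18465829102053
handle side [0.613633   0.04570531 0.256     ] [ 0.59629929 -0.02282255  0.256     ] [0.60496615 0.01144138 0.256     ]
sleeve [0.5824843  0.18216189 0.034     ] [0.58839926 0.12381025 0.034     ] [0.58544178 0.15298607 0.034     ]
cap side c [0.60304466 0.00692845 0.224     ]
multi [0.392 0.354 0.01 ]
jar [0.551 0.412 0.09 ]
gaugedial [0.696 0.338 0.02 ]
gauge stem end [0.694 0.244 0.01 ]
spanL [ 0.761 -0.081  0.005]
spanR [ 0.754 -0.237  0.005]
bulb [ 0.676 -0.328  0.08 ]
```

Emit:
servo_tool([
  [[52, 0, -33], [0, 9.6, 0]],
  [[104, 0, -66], [0, 19.2, 0]],
  [[156, 0, -99], [0, 28.8, 0]],
  [[208, 0, -132], [0, 38.4, 0]],
  [[260, 0, -165], [0, 48, 0]],
  [[312, 0, -198], [0, 57.6, 0]],
  [[364, 0, -231], [0, 67.2, 0]],
  [[417, 0, -265], [0, 77, 0]],
], jaw=0)

```text
time_s: 1.15
position: [0.5305, 0.149, 0.2215]
ee_rot: [[-0.212, 0.0, 0.977], [-0.977, 0.0, -0.212], [-0.0, -1.0, 0.0]]
contact_force: [1.4, 1.4, 0.0]
width: -0.001
```

Emit:
servo_tool([
  [[0, 50, 0], [0, 0, 0]],
  [[0, 100, 0], [0, 0, 0]],
  [[0, 145, 0], [0, 0, 0]],
  [[0, 175, 0], [0, 0, 0]],
  [[0, 188, 0], [0, 0, 0]],
  [[0, 188, 0], [0, 0, 0]],
])

```text
time_s: 1.9
position: [0.5296, 0.1506, 0.0333]
ee_rot: [[-0.208, -0.001, 0.978], [-0.978, -0.0, -0.208], [0.0, -1.0, -0.001]]
contact_force: [0.0, -0.4, 0.4]
width: 0.002
```

Run:
```python
from h import *
print(manip.get_obs()["contact_force"],manip.get_obs()["joint_pos"])
a=manip.capture("side")[140:260,220:320];b=manip.capture("top")[150:250,180:300]
cv2.imwrite("pics/c_side.png",cv2.resize(a,None,fx=5,fy=5));cv2.imwrite("pics/c_top.png",cv2.resize(b,None,fx=5,fy=5))
```

```text
[ 0.00264866 -0.3714873   0.37179869] [-0.56596244  0.70118126  0.25479199  1.93587249 -0.31937046  0.54414045
 -0.30272144]
```

View pics/c_side.png

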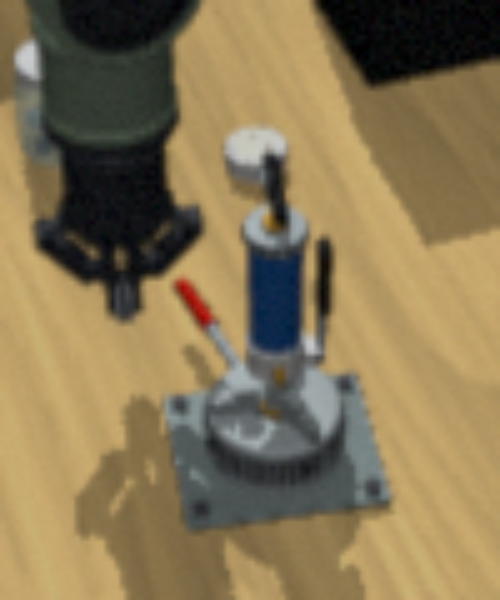

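View pics/c_top.png

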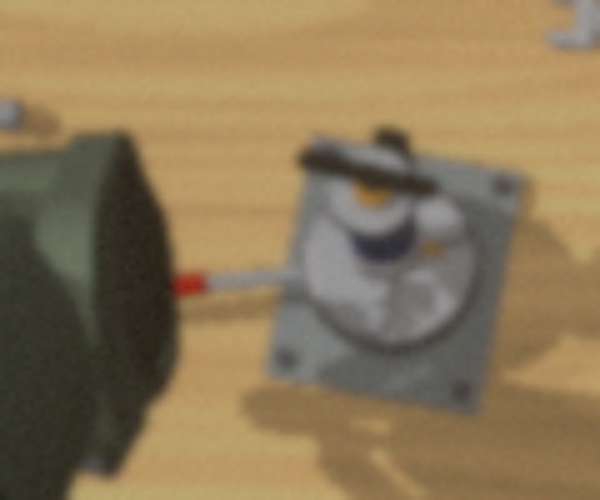

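```bash
cat > arc.py <<'E'
from h import *
import sys
c=np.array([.602,.013]);o=manip.get_obs();R=np.array(o["ee_rot"]);p=np.array(o["position"])
off=float(sys.argv[1])
for th in range(int(sys.argv[2]),int(sys.argv[3]),-4):
    a=np.radians(th);q=np.r_[c+.135*np.array([np.cos(a),np.sin(a)])-off*np.array([np.sin(a),-np.cos(a)]),.033]
    s=R.T@(q-p)*1000;yaw=np.degrees(np.arctan2(R[1,2],R[0,2]));print(th,s.round(0),"turn to flat",round(yaw-(th-90)))
E
python3 arc.py .021 100 44
```

```text
100 [ 3.  1. 29.] turn to flat -22
96 [-2.  2. 37.] turn to flat -18
92 [-6.  2. 46.] turn to flat -14
88 [-9.  2. 55.] turn to flat -10
84 [-12.   2.  64.] turn to flat -6
80 [-14.   2.  73.] turn to flat -2
76 [-16.   2.  82.] turn to flat 2
72 [-16.   2.  92.] turn to flat 6
68 [-17.   2. 102.] turn to flat 10
64 [-16.   2. 111.] turn to flat 14
60 [-15.   2. 120.] turn to flat 18
56 [-13.   2. 130.] turn to flat 22
52 [-11.   2. 139.] turn to flat 26
48 [ -7.   2. 148.] turn to flat 30
```

Emit:
servo_tool([
  [[0, 0, 15], [0, 0, 0]],
  [[0, 0, 28], [0, 0, 0]],
  [[-2, 0, 37], [0, 0, 0]],
  [[-6, 0, 46], [0, 0, 0]],
  [[-9, 0, 55], [0, 0, 0]],
  [[-12, 0, 64], [0, 0, 0]],
  [[-14, 0, 73], [0, 0, 0]],
])

```text
time_s: 2.88
position: [0.6046, 0.1494, 0.0334]
ee_rot: [[-0.207, -0.0, 0.978], [-0.978, 0.0, -0.207], [0.0, -1.0, -0.0]]
contact_force: [0.2, -0.3, -0.8]
width: -0.0
```

Run:
```python
from h import *
print(manip.get_obs()["contact_force"])
b=manip.capture("side")[140:260,220:320]
cv2.imwrite("pics/d_side.png",cv2.resize(b,None,fx=5,fy=5))
```

```text
[ 0.18318357 -0.28901723 -0.77976152]
```

View pics/d_side.png

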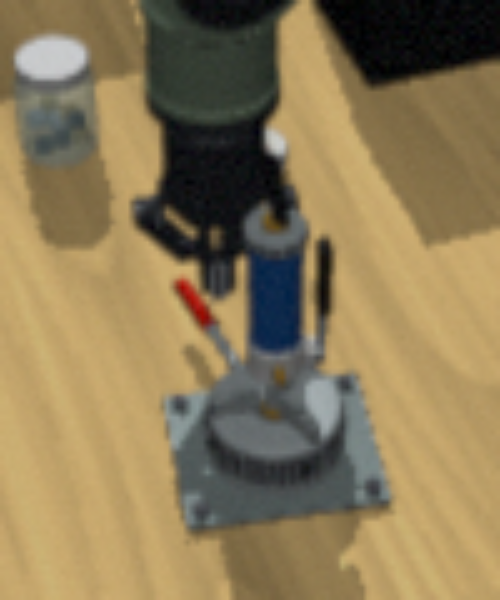

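Run:
```python
from h import *
for z in (.022,.033,.06,.09,.12): print(z,(proj("side",[.6046,.1494,z])-[220,140])*5)
```

```text
0.022 [214.14090421 308.73081511]
0.033 [213.88410897 298.51548008]
0.06 [213.24218444 272.97967212]
0.09 [212.50893968 243.81113808]
0.12 [211.75373316 213.76896335]
```

Run:
```python
from h import *
for z in (.022,.033,.04,.05): print(z,(proj("side",[.5296,.1506,z])-[220,140])*5)
b=manip.capture("side")[160:220,240:300]
cv2.imwrite("pics/e_side.png",cv2.resize(b,None,fx=10,fy=10))
cv2.imwrite("pics/e_w.png",manip.capture("wrist"))
```

```text
0.022 [121.33763297 330.28588969]
0.033 [120.58347566 320.06225462]
0.04 [120.09936056 313.4994114 ]
0.05 [119.40202778 304.04611053]
```

View pics/e_side.png

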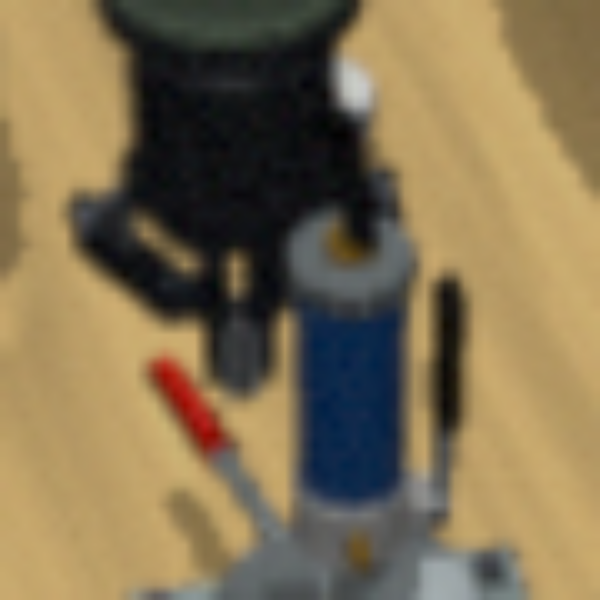

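View pics/e_w.png

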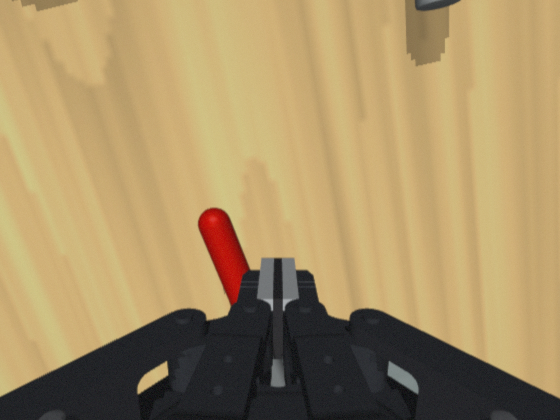

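Run:
```python
from h import *
m=manip.camera_model("wrist");print("bar tip",ray("wrist",(213,212),.034,m), ray("wrist",(240,290),.034,m))
for z in (.022,.03,.04,.05):print(z,proj("wrist",[.6046,.1494,z],m),"finger tip ray",ray("wrist",(278,258),z,m))
b=manip.capture("side");k,l,s,ce=cv2.connectedComponentsWithStats(redmask(b[180:220,240:280]))
print(s,ce+[240,180])
print(manip.get_obs()["position"])
```

```text
bar tip [0.58379496 0.1808171  0.034     ] [0.58640767 0.14326459 0.034     ]
0.022 [276.95905808 259.19123925] finger tip ray [0.60520495 0.14988751 0.022     ]
0.03 [276.94118831 266.10044709] finger tip ray [0.60588209 0.15313499 0.03      ]
0.04 [276.91640344 275.68332703] finger tip ray [0.60672851 0.15719433 0.04      ]
0.05 [276.88840532 286.50858462] finger tip ray [0.60757494 0.16125368 0.05      ]
[[   0    0   40   40 1575]
 [  15   16    7    9   25]] [[259.52       199.49206349]
 [258.24       200.        ]]
[0.6038928  0.14912211 0.03324306]
```

Emit:
servo_tool([
  [[2, -3, -15], [0, 0, 0]],
  [[5, -3, -35], [0, 0, 0]],
  [[8, -3, -55], [0, 0, 0]],
  [[8, 8, -55], [0, 0, 0]],
  [[8, 17, -55], [0, 0, 0]],
  [[8, 17, -55], [0, 0, 0]],
])

```text
time_s: 3.82
position: [0.5486, 0.1525, 0.0155]
ee_rot: [[-0.208, -0.001, 0.978], [-0.978, -0.001, -0.208], [0.001, -1.0, -0.001]]
contact_force: [-1.1, -0.5, -0.8]
width: 0.0
```

Run:
```python
from h import *
print(manip.get_obs()["contact_force"],manip.get_obs()["width"])
b=manip.capture("side")[160:220,230:290]
cv2.imwrite("pics/f_side.png",cv2.resize(b,None,fx=10,fy=10))
cv2.imwrite("pics/f_w.png",manip.capture("wrist"))
```

```text
[-1.08672963 -0.54185646 -0.78292586] 0.00016104193133785734
```

View pics/f_side.png

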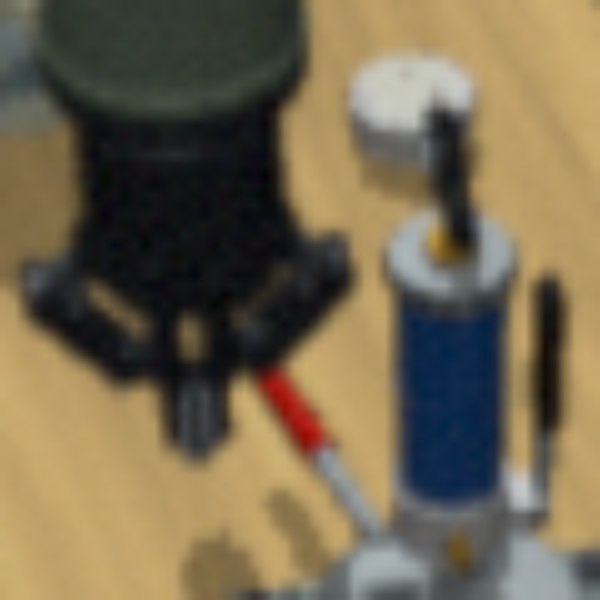

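View pics/f_w.png

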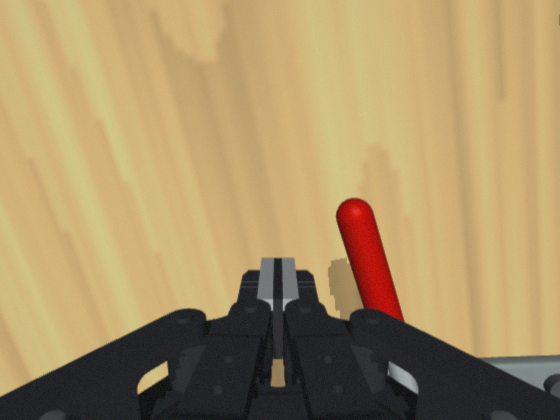

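```bash
python3 arc.py .017 104 40
```

```text
104 [ 12. -17.   7.] turn to flat -26
100 [  7. -17.  15.] turn to flat -22
96 [  2. -17.  23.] turn to flat -18
92 [ -1. -17.  32.] turn to flat -14
88 [ -5. -17.  41.] turn to flat -10
84 [ -7. -17.  50.] turn to flat -6
80 [ -9. -17.  59.] turn to flat -2
76 [-10. -17.  69.] turn to flat 2
72 [-11. -17.  78.] turn to flat 6
68 [-10. -17.  88.] turn to flat 10
64 [-10. -17.  97.] turn to flat 14
60 [ -8. -17. 107.] turn to flat 18
56 [ -6. -17. 116.] turn to flat 22
52 [ -3. -17. 125.] turn to flat 26
48 [  0. -17. 134.] turn to flat 30
44 [  4. -17. 142.] turn to flat 34
```

Emit:
servo_tool([
  [[4, 0, 15], [0, 0, 0]],
  [[2, 0, 23], [0, 0, 0]],
  [[-1, 0, 32], [0, 0, 0]],
  [[-5, 0, 41], [0, 0, 0]],
])

```text
time_s: 4.42
position: [0.5903, 0.1489, 0.0164]
ee_rot: [[-0.208, -0.0, 0.978], [-0.978, -0.0, -0.208], [0.0, -1.0, -0.0]]
contact_force: [-3.9, -2.7, 2.9]
width: -0.003
```

Run:
```python
from h import *
print(manip.get_obs()["contact_force"],manip.get_obs()["position"])
b=manip.capture("side")[160:220,230:290]
cv2.imwrite("pics/g_side.png",cv2.resize(b,None,fx=8,fy=8))
```

```text
[-3.9419421  -2.72014327  2.87898178] [0.59027642 0.14889164 0.01641418]
```

View pics/g_side.png

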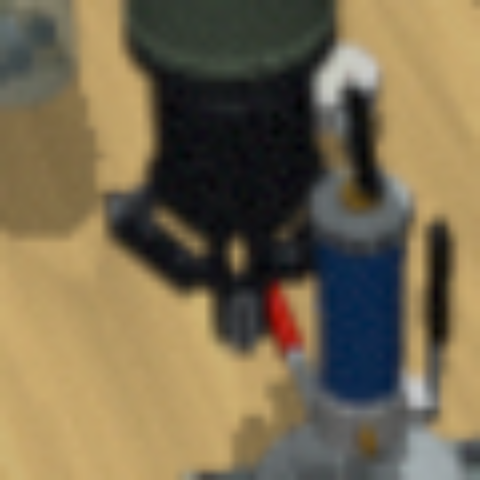

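Emit:
servo_tool([
  [[-2, 2, 9], [0, 0, 0]],
  [[-4, 4, 18], [0, 0, 0]],
  [[-5, 4, 28], [0, 2, 0]],
  [[-6, 4, 37], [0, 6, 0]],
  [[-5, 4, 47], [0, 10, 0]],
])

```text
time_s: 5.1
position: [0.6372, 0.1449, 0.0122]
ee_rot: [[-0.377, -0.0, 0.926], [-0.926, 0.001, -0.377], [-0.0, -1.0, -0.0]]
contact_force: [-2.9, 3.5, 0.0]
width: 0.003
```

Run:
```python
from h import *
print(manip.get_obs()["contact_force"],manip.get_obs()["position"])
b=manip.capture("side")[160:220,230:290]
cv2.imwrite("pics/h_side.png",cv2.resize(b,None,fx=8,fy=8))
cv2.imwrite("pics/h_top.png",cv2.resize(manip.capture("top")[150:250,180:300],None,fx=5,fy=5))
```

```text
[-2.94888682  3.45222074  0.03876802] [0.63723898 0.14490423 0.01219015]
```

View pics/h_side.png

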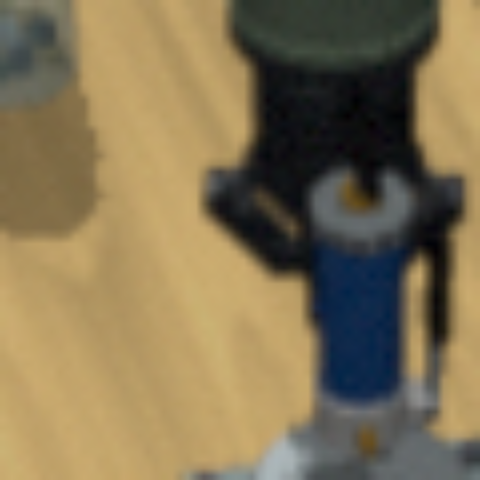

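View pics/h_top.png

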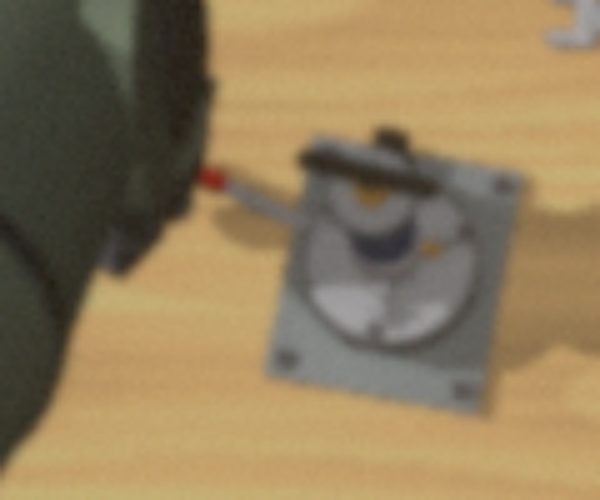

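```bash
python3 arc.py .017 70 30
```

```text
70 [  1. -21.  -6.] turn to flat -2
66 [ -0. -21.   4.] turn to flat 2
62 [ -1. -21.  13.] turn to flat 6
58 [ -1. -21.  23.] turn to flat 10
54 [ -0. -21.  32.] turn to flat 14
50 [  1. -21.  41.] turn to flat 18
46 [  3. -21.  51.] turn to flat 22
42 [  6. -21.  60.] turn to flat 26
38 [ 10. -21.  69.] turn to flat 30
34 [ 14. -21.  77.] turn to flat 34
```

Emit:
servo_tool([
  [[0, 0, 5], [0, 2, 0]],
  [[-1, 0, 9], [0, 4, 0]],
  [[-1, 0, 14], [0, 6, 0]],
  [[-1, 0, 14], [0, 6, 0]],
])

```text
time_s: 5.7
position: [0.6506, 0.1397, 0.0124]
ee_rot: [[-0.47, 0.001, 0.883], [-0.883, -0.0, -0.47], [0.0, -1.0, 0.001]]
contact_force: [-0.2, 0.2, -0.6]
width: -0.002
```

Emit:
servo_tool([
  [[0, 0, 5], [0, 2, 0]],
  [[0, 0, 9], [0, 4, 0]],
  [[0, 0, 14], [0, 6, 0]],
])

```text
time_s: 6.08
position: [0.6626, 0.1341, 0.0125]
ee_rot: [[-0.56, -0.0, 0.828], [-0.828, 0.001, -0.56], [-0.001, -1.0, -0.001]]
contact_force: [-4.7, 6.2, 2.2]
width: -0.002
```

Emit:
servo_tool([
  [[0, 0, 3], [0, 1, 0]],
  [[0, 0, 5], [0, 2, 0]],
])

```text
time_s: 6.32
position: [0.6665, 0.1321, 0.0124]
ee_rot: [[-0.588, -0.001, 0.809], [-0.809, 0.002, -0.588], [-0.001, -1.0, -0.002]]
contact_force: [-6.1, 10.6, 2.4]
width: -0.004
```

Emit:
servo_tool([
  [[0, 0, 2], [0, 1, 0]],
  [[0, 0, 4], [0, 1, 0]],
  [[0, 0, 4], [0, 1, 0]],
])

```text
time_s: 6.7
position: [0.6695, 0.1302, 0.0124]
ee_rot: [[-0.602, -0.001, 0.799], [-0.799, 0.002, -0.602], [-0.001, -1.0, -0.002]]
contact_force: [-6.8, 10.3, 3.4]
width: -0.002
```

Run:
```python
from h import *
print(manip.get_obs()["contact_force"],manip.get_obs()["position"])
cv2.imwrite("pics/i_top.png",cv2.resize(manip.capture("top")[150:250,180:300],None,fx=6,fy=6))
cv2.imwrite("pics/i_w.png",manip.capture("wrist"))
```

```text
[-6.8417226  10.29791647  3.4422929 ] [0.66948629 0.13020179 0.01241343]
```

View pics/i_top.png

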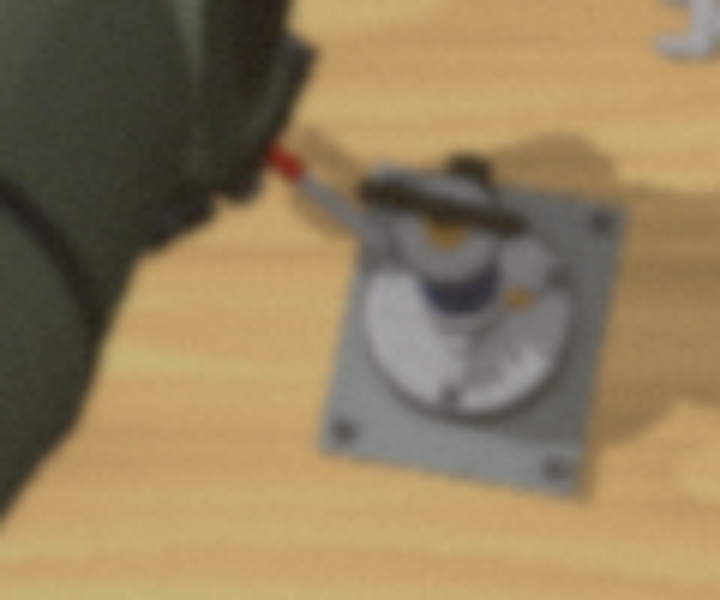

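View pics/i_w.png

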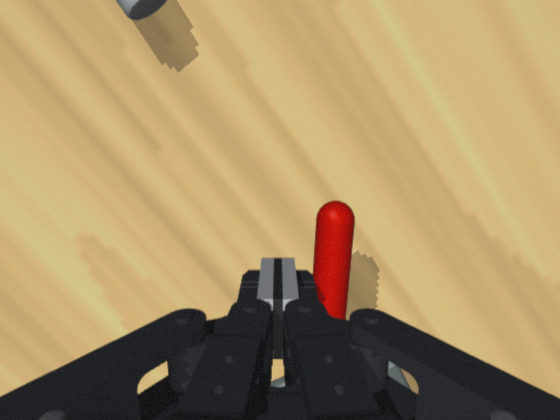

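Emit:
servo_tool([
  [[0, 0, 3], [0, 1, 0]],
  [[0, 0, 6], [0, 1, 0]],
  [[0, 0, 6], [0, 1, 0]],
])

```text
time_s: 7.18
position: [0.6739, 0.1272, 0.0124]
ee_rot: [[-0.615, -0.002, 0.788], [-0.788, 0.003, -0.615], [-0.001, -1.0, -0.003]]
contact_force: [-8.8, 11.8, 5.1]
width: -0.003
```

Run:
```python
from h import *
print(manip.get_obs()["contact_force"],manip.get_obs()["position"])
m=manip.camera_model("wrist");im=manip.capture("wrist")
k=redmask(im);ys,xs=np.nonzero(k[195:260]);ys+=195
P=np.array([ray("wrist",(np.mean(xs[ys==v]),v),.034,m)[:2] for v in range(215,255,4)])
d=P[0]-P[-1];print(P[0],"axis bearing",np.degrees(np.arctan2(d[1],d[0])),"from c",np.degrees(np.arctan2(P[3,1]-.013,P[3,0]-.602)))
```

```text
[-8.84272478 11.75759177  5.13633804] [0.67386543 0.12716627 0.01239933]
[0.71048908 0.13861596] axis bearing 49.0672829453348 from c 49.16590343399268
```

Emit:
servo_tool([
  [[0, 0, 3], [0, 1, 0]],
  [[0, 0, 6], [0, 2, 0]],
  [[0, 0, 6], [0, 2, 0]],
  [[0, 0, 6], [0, 2, 0]],
])

```text
time_s: 7.72
position: [0.6781, 0.1243, 0.0124]
ee_rot: [[-0.642, -0.003, 0.767], [-0.767, 0.004, -0.642], [-0.001, -1.0, -0.004]]
contact_force: [-12.1, 16.4, 6.6]
width: 0.001
```

Run:
```python
from h import *
print(manip.get_obs()["contact_force"],manip.get_obs()["position"])
m=manip.camera_model("wrist");im=manip.capture("wrist")
k=redmask(im);ys,xs=np.nonzero(k[195:260]);ys+=195
P=np.array([ray("wrist",(np.mean(xs[ys==v]),v),.034,m)[:2] for v in range(215,255,4)])
d=P[0]-P[-1];print(P[0],"axis bearing",np.degrees(np.arctan2(d[1],d[0])),"from c",np.degrees(np.arctan2(P[3,1]-.013,P[3,0]-.602)))
cv2.imwrite("pics/j_side.png",cv2.resize(manip.capture("side")[150:250,230:330],None,fx=6,fy=6))
```

```text
[-12.05460752  16.43094164   6.59975423] [0.67813424 0.12427307 0.01236604]
[0.71514993 0.13447017] axis bearing 46.33514489565047 from c 47.007479245666616
```

View pics/j_side.png

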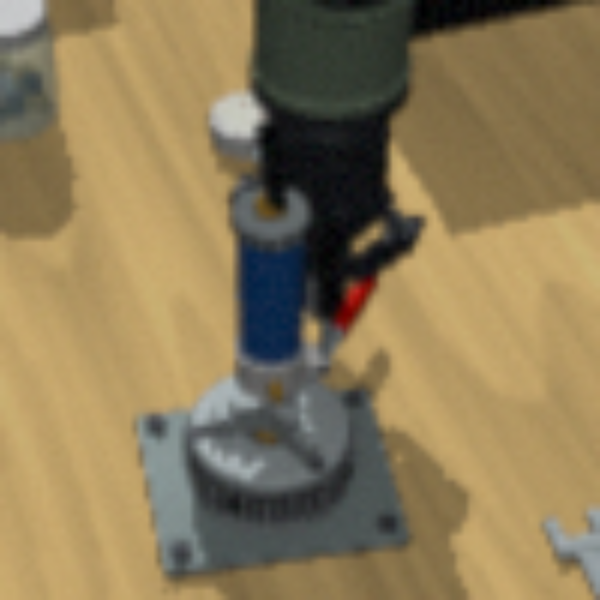

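Emit:
servo_tool([
  [[0, 0, -15], [0, 0, 0]],
  [[0, 0, -35], [0, 0, 0]],
  [[0, -20, -45], [0, 0, 0]],
  [[0, -80, -45], [0, 0, 0]],
  [[0, -140, -45], [0, -7, 0]],
  [[0, -200, -45], [0, -14, 0]],
  [[0, -260, -45], [0, -21, 0]],
  [[0, -318, -45], [0, -28, 0]],
], jaw=50)

```text
time_s: 8.82
position: [0.6451, 0.1485, 0.3346]
ee_rot: [[-0.206, 0.003, 0.979], [-0.979, -0.0, -0.206], [-0.0, -1.0, 0.003]]
contact_force: [0.1, 0.2, -0.3]
width: 0.585
```

Run:
```python
from h import *
o=manip.get_obs();print(o["contact_force"],o["position"],np.round(o["ee_rot"],3),o["width"])
t=manip.capture("top");s=manip.capture("side")
cv2.imwrite("pics/k_top.png",cv2.resize(t[150:250,180:300],None,fx=6,fy=6))
cv2.imwrite("pics/k_side.png",cv2.resize(s[130:250,220:320],None,fx=5,fy=5))
cv2.imwrite("pics/k_w.png",manip.capture("wrist"))
```

```text
[ 0.06007397  0.2424438  -0.32423051] [0.64508594 0.14845462 0.33462712] [[-0.206  0.003  0.979]
 [-0.979 -0.    -0.206]
 [-0.    -1.     0.003]] 0.5852984477644546
```

View pics/k_top.png

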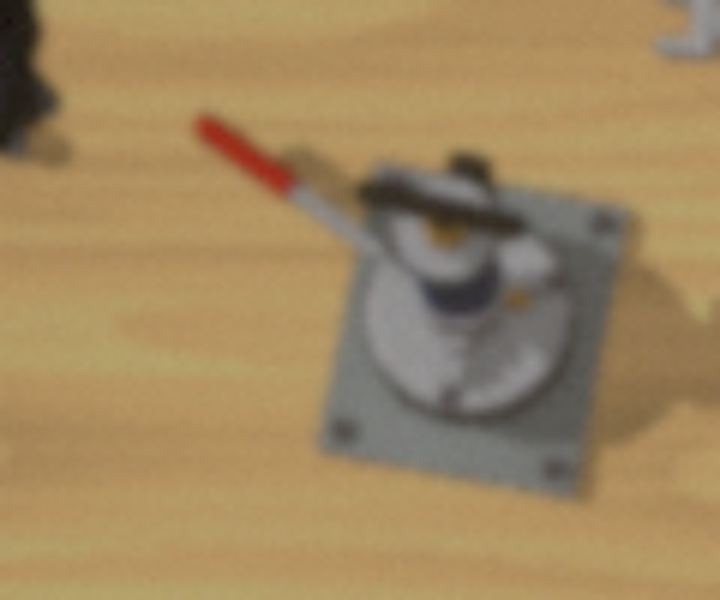

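View pics/k_side.png

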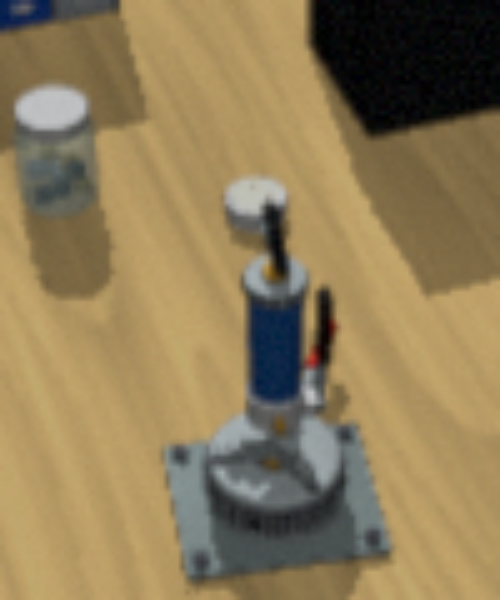

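View pics/k_w.png

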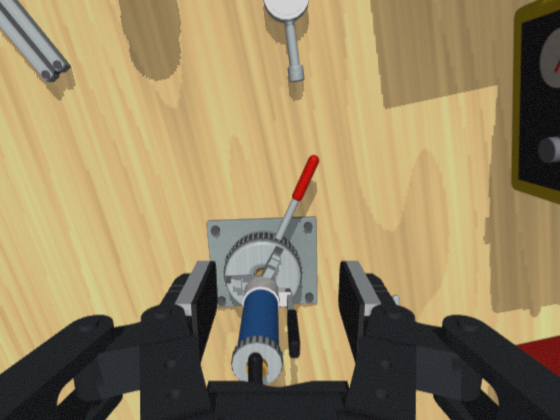

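Emit:
servo_tool([
  [[45, 0, -4], [0, 0, 0]],
  [[95, 0, -9], [0, 0, 0]],
  [[141, 0, -13], [0, 0, 0]],
  [[141, 10, -13], [0, 0, 0]],
  [[141, 10, -13], [0, 0, 0]],
])

```text
time_s: 9.6
position: [0.6026, 0.0147, 0.32]
ee_rot: [[-0.209, -0.001, 0.978], [-0.978, -0.0, -0.209], [0.0, -1.0, -0.001]]
contact_force: [0.7, 0.8, -0.2]
width: 0.581
```

Run:
```python
from h import *
o=manip.get_obs();print(o["contact_force"],o["position"],np.round(o["ee_rot"],3),o["width"])
t=manip.capture("top");s=manip.capture("side")
cv2.imwrite("pics/l_side.png",cv2.resize(s[110:230,220:320],None,fx=5,fy=5))
cv2.imwrite("pics/l_w.png",manip.capture("wrist"))
m=manip.camera_model("wrist")
d=np.array([.206,.979,0])
for p in (-.035,0,.035):print(proj("wrist",np.array([.603,.0135,.256])+p*d,m))
print((proj("side",[.603,.0135,.256])-[220,110])*5)
```

```text
[ 0.73234514  0.77495722 -0.21175685] [0.60264551 0.01471233 0.32000549] [[-0.209 -0.001  0.978]
 [-0.978 -0.    -0.209]
 [ 0.    -1.    -0.001]] 0.5811752236485749
[277.21929364 281.41123763]
[277.11960823 228.98323386]
[277.01129844 172.01937619]
[272.09668133 335.68338107]
```

View pics/l_side.png

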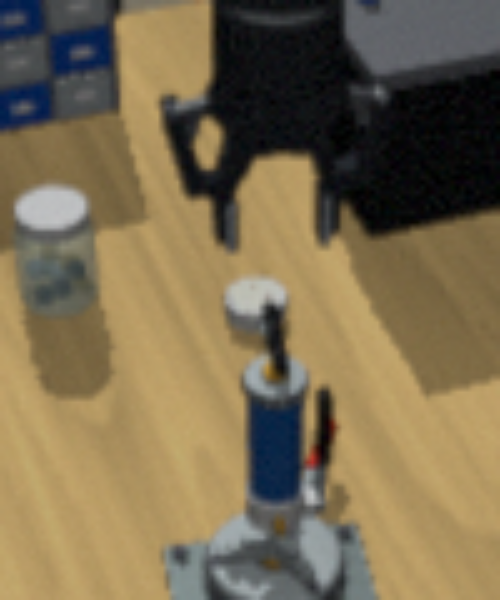

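View pics/l_w.png

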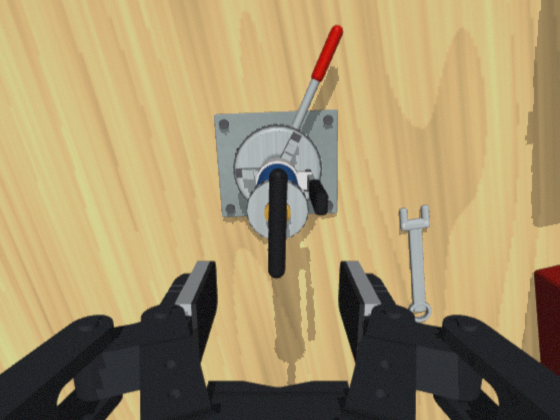

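Emit:
servo_tool([
  [[0, 25, 0], [0, 0, 0]],
  [[0, 50, 0], [0, 0, 0]],
  [[0, 68, 0], [0, 0, 0]],
  [[0, 74, 0], [0, 0, 0]],
  [[0, 74, 0], [0, 0, 0]],
])

```text
time_s: 10.38
position: [0.6031, 0.015, 0.2466]
ee_rot: [[-0.207, -0.0, 0.978], [-0.978, -0.0, -0.207], [0.0, -1.0, -0.0]]
contact_force: [0.5, -0.1, 0.9]
width: 0.587
```

Run:
```python
from h import *
o=manip.get_obs();print(o["contact_force"],o["position"],o["width"])
s=manip.capture("side")
cv2.imwrite("pics/m_side.png",cv2.resize(s[130:230,230:320],None,fx=6,fy=6))
cv2.imwrite("pics/m_w.png",manip.capture("wrist"))
for z in (.235,.246,.256,.27):print(z,(proj("side",[.603,.0135,z])-[230,130])*6)
```

```text
[ 0.50250038 -0.1154184   0.85439218] [0.60310439 0.01502914 0.24656238] 0.5873524137951408
0.235 [266.38484835 312.38171823]
0.246 [266.45316313 296.98559215]
0.256 [266.5160176  282.82005729]
0.27 [266.60523842 262.7123285 ]
```

View pics/m_side.png

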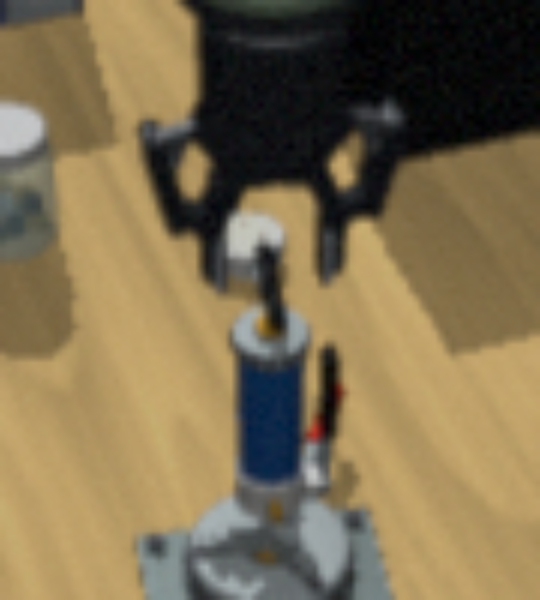

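View pics/m_w.png

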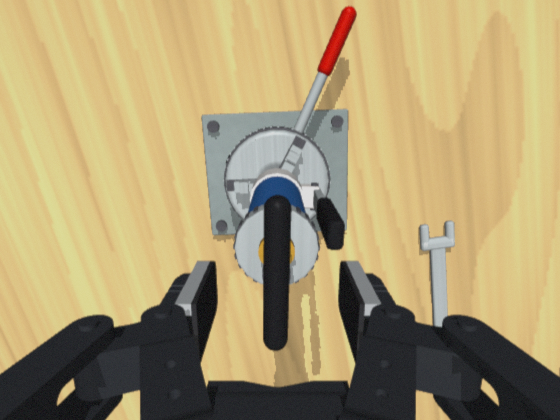

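Emit:
servo_tool([
  [[0, 3, 0], [0, 0, 0]],
  [[0, 6, 0], [0, 0, 0]],
  [[0, 6, 0], [0, 0, 0]],
  [[0, 6, 0], [0, 0, 0]],
], jaw=20)

```text
time_s: 10.98
position: [0.6029, 0.0147, 0.2404]
ee_rot: [[-0.207, -0.0, 0.978], [-0.978, -0.0, -0.207], [0.0, -1.0, -0.0]]
contact_force: [0.8, 0.4, 0.1]
width: 0.232
```

Run:
```python
from h import *
o=manip.get_obs();print(o["contact_force"],o["position"],o["width"])
s=manip.capture("side")
cv2.imwrite("pics/n_side.png",cv2.resize(s[150:200,250:300],None,fx=11,fy=11))
cv2.imwrite("pics/n_w.png",manip.capture("wrist"))
for z in (.229,.235,.246,.256,.27):print(z,(proj("side",[.603,.0135,z])-[250,150])*11,(proj("side",[.603,.0035,z])-[250,150])*11)
```

```text
[0.83400216 0.44795281 0.140238  ] [0.60294947 0.01468909 0.24042591] 0.23229210624870972
0.229 [268.30456496 367.94770404] [279.70467571 388.92542318]
0.235 [268.37222198 352.69981676] [279.81177858 373.66735643]
0.246 [268.49746574 324.47358561] [280.01005313 345.42080803]
0.256 [268.61269893 298.50343836] [280.19249174 319.43027727]
0.27 [268.77627044 261.63926892] [280.45147967 282.53439193]
```

View pics/n_side.png

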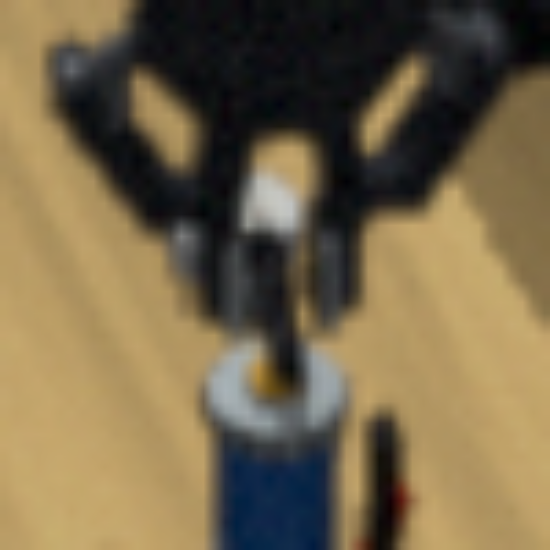

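View pics/n_w.png

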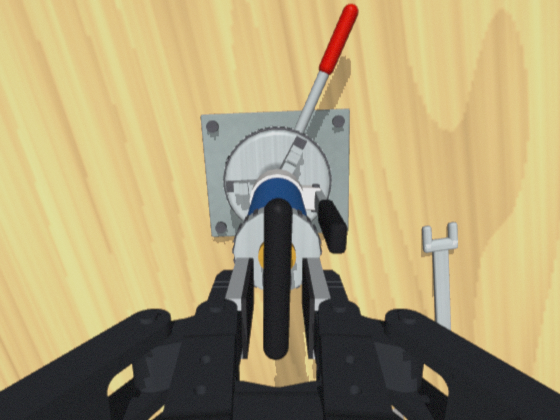

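Emit:
servo_tool([
  [[0, 3, 0], [0, 0, 0]],
  [[0, 6, 0], [0, 0, 0]],
  [[0, 9, 0], [0, 0, 0]],
  [[0, 9, 0], [0, 0, 0]],
])

```text
time_s: 11.58
position: [0.6028, 0.0147, 0.2311]
ee_rot: [[-0.207, -0.0, 0.978], [-0.978, -0.0, -0.207], [0.0, -1.0, -0.0]]
contact_force: [-0.3, 1.2, 0.7]
width: 0.232
```

Run:
```python
from h import *
o=manip.get_obs();print(o["contact_force"],o["position"],o["width"])
s=manip.capture("side")
cv2.imwrite("pics/o_side.png",cv2.resize(s[150:200,250:300],None,fx=11,fy=11))
```

```text
[-0.28643413  1.23762235  0.66024437] [0.60282306 0.01468999 0.23113295] 0.2321335831604069
```

View pics/o_side.png

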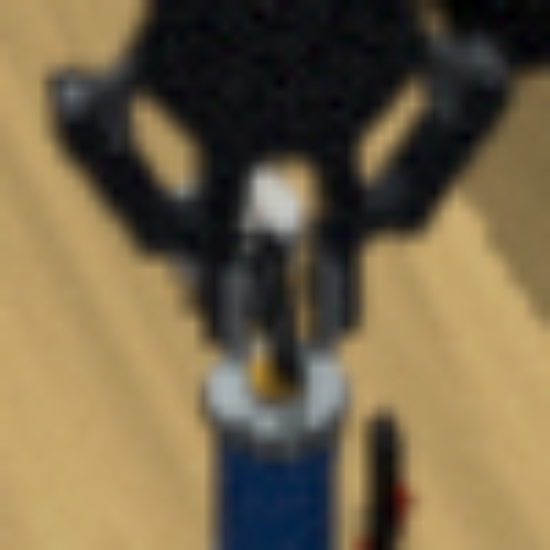

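Emit:
servo_tool([
  [[0, 0, 0], [0, 0, 0]],
  [[0, 0, 0], [0, 0, 0]],
  [[0, 0, 0], [0, 0, 0]],
  [[0, 0, 0], [0, 0, 0]],
], jaw=0, squeeze=60)

```text
time_s: 12.12
position: [0.603, 0.0147, 0.2316]
ee_rot: [[-0.207, 0.0, 0.978], [-0.978, 0.0, -0.207], [-0.0, -1.0, 0.0]]
contact_force: [-0.3, -0.6, 2.7]
width: 0.104
```

Run:
```python
from h import *
o=manip.get_obs();print(o["contact_force"],o["position"],o["width"])
s=manip.capture("side")
cv2.imwrite("pics/p_side.png",cv2.resize(s[150:200,250:300],None,fx=11,fy=11))
cv2.imwrite("pics/p_w.png",manip.capture("wrist"))
```

```text
[-0.33374663 -0.59894662  2.71998792] [0.60302587 0.01468929 0.23155584] 0.10364887309224637
```

View pics/p_side.png

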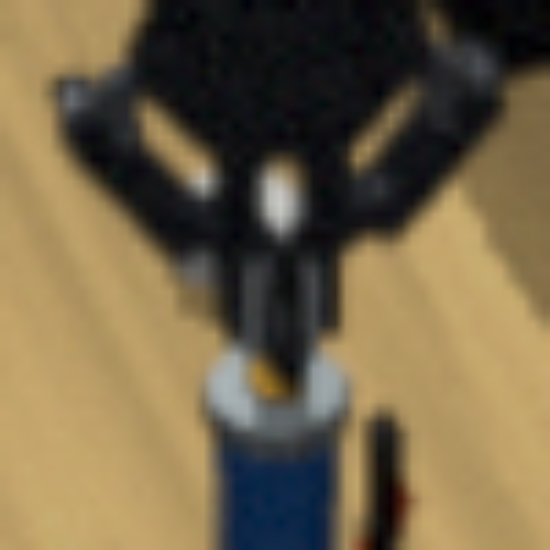

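View pics/p_w.png

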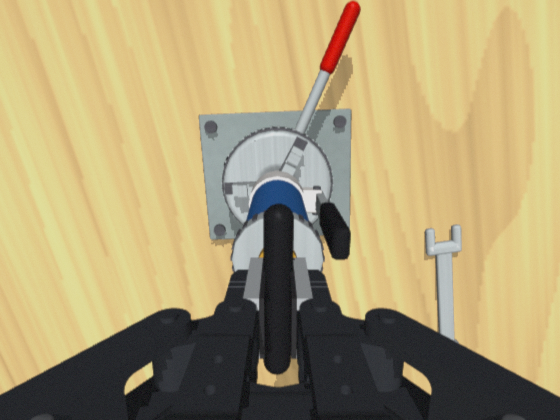

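Emit:
servo_tool([
  [[0, -4, 0], [0, 0, 0]],
  [[0, -12, 0], [0, 0, 0]],
  [[0, -22, 0], [0, 0, 0]],
  [[0, -32, 0], [0, 0, 0]],
  [[0, -42, 0], [0, 0, 0]],
  [[0, -52, 0], [0, 0, 0]],
  [[0, -60, 0], [0, 0, 0]],
  [[0, -60, 0], [0, 0, 0]],
])

```text
time_s: 13.22
position: [0.6031, 0.0147, 0.2919]
ee_rot: [[-0.207, 0.001, 0.978], [-0.978, 0.0, -0.207], [-0.0, -1.0, 0.001]]
contact_force: [-0.5, -0.2, -11.4]
width: 0.104
```

Run:
```python
from h import *
o=manip.get_obs();print(o["contact_force"],o["position"],o["width"])
s=manip.capture("side")
cv2.imwrite("pics/q_side.png",cv2.resize(s[140:200,245:305],None,fx=10,fy=10))
cv2.imwrite("pics/q_w.png",manip.capture("wrist"))
for z in (.229,.239):print((proj("side",[.603,.0135,z])-[245,140])*10)
```

```text
[ -0.45099926  -0.21915432 -11.39906563] [0.60308371 0.01472378 0.29185203] 0.10354644009354816
[293.91324088 434.49791277]
[294.01598507 411.34241591]
```

View pics/q_side.png

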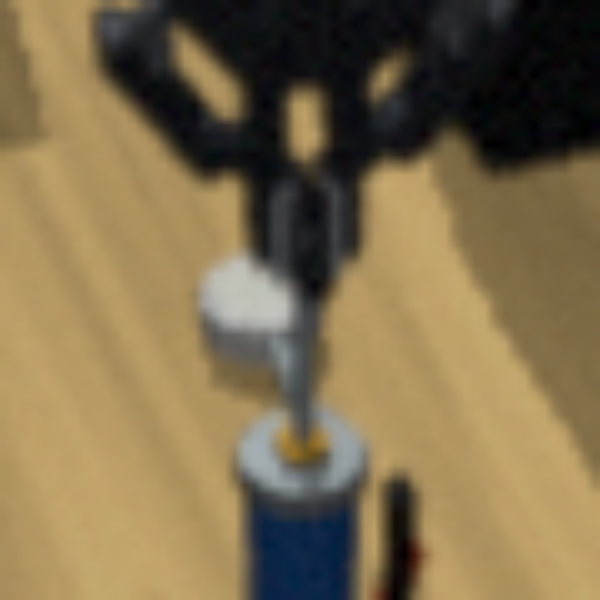

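View pics/q_w.png

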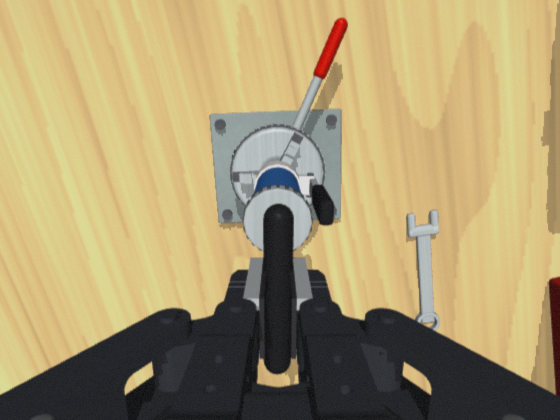

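Emit:
servo_tool([
  [[0, -4, 0], [0, 0, 0]],
  [[0, -8, 0], [0, 0, 0]],
  [[0, -10, 0], [0, 0, 0]],
  [[0, -10, 0], [0, 0, 0]],
  [[0, -10, 0], [0, 0, 0]],
  [[0, -10, 0], [0, 0, 0]],
])

```text
time_s: 14.08
position: [0.6029, 0.0147, 0.3013]
ee_rot: [[-0.207, -0.0, 0.978], [-0.978, -0.0, -0.207], [0.0, -1.0, -0.0]]
contact_force: [0.2, -0.3, -13.3]
width: 0.1
```

Run:
```python
from h import *
o=manip.get_obs();print(o["contact_force"],o["position"],o["width"])
s=manip.capture("side")
cv2.imwrite("pics/r_side.png",cv2.resize(s[140:200,245:305],None,fx=10,fy=10))
cv2.imwrite("pics/r_top.png",manip.capture("top"))
m=redmask(s[140:200,245:305]);print(np.argwhere(m)[:20]*10)
```

```text
[  0.20410595  -0.32435749 -13.27709882] [0.60291309 0.01466438 0.30129159] 0.100402597482422
[]
```

View pics/r_side.png

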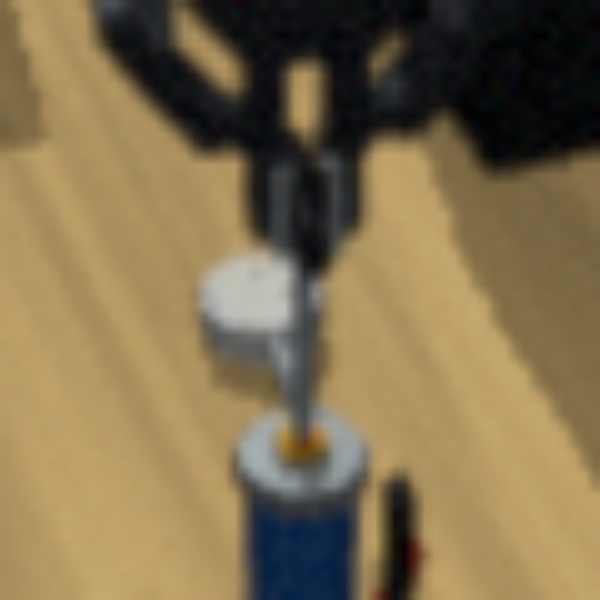

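View pics/r_top.png

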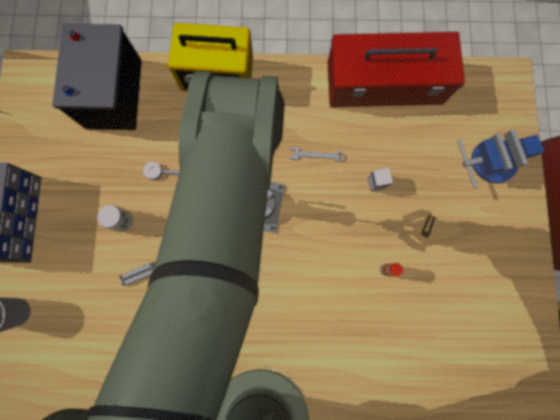

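Run:
```python
from h import *
w=manip.capture("wrist");cv2.imwrite("pics/r_w.png",w)
s=manip.capture("side")
cv2.imwrite("pics/s.png",np.hstack([cv2.imread("pics/p_w.png")[180:400,200:360],w[180:400,200:360],cv2.resize(s[176:192,266:286],(275,220),interpolation=cv2.INTER_NEAREST)]))
o=manip.get_obs();print(o["contact_force"],o["position"])
c=s[178:190,270:282].astype(int);print(c[...,2]-c[...,1])
```

```text
[ -0.23176924  -1.40761444 -13.19592974] [0.60293541 0.01468189 0.30138024]
[[ 21  19  13   0  -4  -3  14  27  31  30  29  28]
 [ 22  18  19   6  -4  -3  10  26  28  27  28  30]
 [ 27  22  16   8   0  -5   3  17  26  28  30  27]
 [ 21  15   3   8   1  -5  -4  -4  10  21  27  30]
 [  7  -7  -1  18   8   1  17   1  -5   3  19  24]
 [ -6  -9  14  36  21  21  50  28  -4  -8   4  20]
 [-11 -10  12  35  36  41  42  27  -1 -11  -9   5]
 [ -9 -12  -1  25  28  25  20   9  -8 -11 -12   0]
 [-12 -11  -7   4   8   8   6  -3  -8 -10  -9   3]
 [ -9  -9  -9  -9  -6  -8  -7  -8  -8  -8  -6   9]
 [ -2  -9  -7  -7 -10  -8  -7  -5  -9  -7   2  17]
 [ -3  -5  -2  -5  -7  -7  -3  -6  -6  -1   5  22]]
```

View pics/s.png

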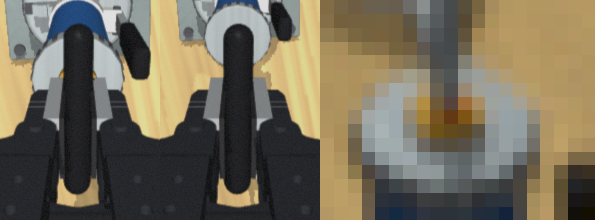

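```bash
python3 -c "
from cell import manip
print(manip.finish_job())"
```

```text
the job is handed in; nothing more can be done
None
```

The chuck is closed on the spout and the follower rod is drawn up about 70 mm. I handed the job in at about 14 s with the arm still holding the T-handle; no verdict was reported.

**Chuck:** I pushed the tommy bar about 50° (0.87 rad) clockwise. The force rose from about 4–5 N to about 20 N at the sleeve, and the bar stayed put when I backed off. Jaw forces on the spout could not be read directly, so "tight" rests on that push force and the bar's angle.

**Rod:** I gripped the handle in the middle at 60 N and raised it 69.7 mm. Last checks:
- **Spring pull:** the wrist read about 13 N against about 12 N expected for the spring.
- **Slip:** the handle had not moved in the fingers between the wrist pictures before and after the lift.
- **Red ring:** it shows only as a pixel or two just at the top of the gland nut. That fits 70 mm but is a coarse check.
- **Gun and bench:** the gun looked upright, and the other bench items in view had not visibly moved. The top camera's view was partly blocked by the arm at the end.

**What disagreed:**
- **Fingertip height:** in the pictures the fingertips stood roughly 12–15 mm farther back than the stated 11 mm ahead of the TCP. My first pass went over the bar without touching it, so I repeated it 17–21 mm lower and also gripped the handle lower than planned.
- **Grip opening:** it read about 9 mm on the 11 mm handle bar. I put that down to give in the pads.

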